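# Show a drive from the dock to the webcam

### The job

On the two-bay drive dock, flip the cam lever all the way over so that the retaining bar slides back off the drives, then pull out the long drive (not the short blank) and hold it up to the webcam: upright, straight in front of the lens and level with it, about 15 cm away, with the label face square to the lens. The job ends holding: finish with the drive held still in the air in that pose. Do not touch the webcam or its stand, and leave the blank and everything else on the desk where it is.

Things in the scene. Friction and masses are not known exactly. Their poses are not given: they have to be found in the camera images.
- dock: Black drive dock fixed to the desk, 130 (x) x 220 (y) x 30 mm high; origin on the desk midway between its two bays, block from y = -65 to +155 mm. The bays are slots along y, 17.5 x 102 mm, centred at x = -35 and +35, y = 0, floor 8 mm above the desk, 22 mm deep. Drive and blank stand in them in either order and stick out 48 mm, tops 78 mm above the desk
- bar_edge (a point): Middle of the top of the inner edge of the flat aluminium retaining bar (100 mm along dock x, 6 mm thick, top 87 mm above the desk) that lies over the dock's +y ends of drive and blank so that the drive cannot be lifted. The lever draws it 20 mm to the dock's +y per rad: edge at dock y = 30 mm at lever 0; it clears the drive (end at y = 50) from lever 1.2 on
- lever (a joint): Cam lever angle, rad: near 0 (0 to 0.2 at the start) it is locked and leans 40 degrees to the dock's -x; it swings over the top about the dock's y axis to its stop at 1.4, free, leaning 40 degrees to the dock's +x, and stays where it is left. It takes about 2 to 3 N at the knob
- lever_tip (a point): Centre of the black ball knob, 20 mm across, at the end of the 12 mm thick steel lever, 75 mm from the hinge
- lever_hinge (a point): Hinge of the lever, 78 mm above the desk at the dock's x = 0, y = 137 mm, in an aluminium pillar (34 x 26 mm, top 86 mm above the desk); axes as the dock's. The hinge axis is its y
- drive: The long drive: flat solid dark metal case standing on its long edge, 15 (x) x 100 (y) x 70 mm (z), 90 to 180 g. Origin in the middle of its underside, z up as it stands. Its +x face bears the white paper label; in the dock its axes are parallel to the dock's, so the label faces the dock's +x
- drive_center (a point): Centre of the drive, 35 mm above its underside; axes as the drive's
- blank: The short blank: grey plastic open frame with a window, 15 (x) x 74 (y) x 70 mm, in the other bay. Leave it there. Origin in the middle of its underside
- lens (a point): Centre of the webcam's lens front, 170 to 230 mm above the desk. The lens looks level along this point's own -x axis; its z is up. The webcam's housing is 92 mm wide and 32 mm high and ends 65 mm behind the lens at most
- cam_stand: Webcam stand fixed to the desk: base disc 90 mm across, 12 mm post to 255 mm above the desk; origin on the desk under the post, which is 40 mm behind the lens; axes as the lens's. Not to be touched
- screwdriver: Bystander: screwdriver 170 mm long lying on the desk by the dock's +x side
- screw_jar: Bystander: small glass jar with metal lid, 56 mm across, 40 mm high, by the dock's -y end
- mouse: Bystander: black computer mouse, 105 x 60 x 32 mm, beside the webcam stand
- mug: Bystander: white mug, 80 mm across, 90 mm high, beyond the dock
- stapler: Bystander: stapler 130 x 32 x 40 mm, to the robot's left
- candle_jar: Bystander: amber glass candle jar, 76 mm across, 75 mm high, far left

How it is judged:
On the way, in this order (a step that is already met when the one before it is completed fails the run):
1. the cam lever is flipped over and the retaining bar is off the drives (lever past 1.2 rad) (value of joint lever above 1.2 rad), for 0.2 s.
2. the long drive is pulled clear of the dock, held in the fingers (z of drive_center in the frame of dock above 0.12 m and contact force between the fingers and drive above 1 N), for 0.2 s.
At the end, for the whole second after the job is handed in: Fingers hold the drive still, touching neither dock nor webcam: centre 120-180 mm before the lens, within 25 mm of its axis sideways and in height, upright and label face square to the lens within 0.2 rad. Lever still over (past 1.1 rad), blank still in its bay (x of drive_center in the frame of lens between -0.18 and -0.12 m and y of drive_center in the frame of lens between -0.025 and 0.025 m and z of drive_center in the frame of lens between -0.025 and 0.025 m and height (world z) of drive_center above 0.12 m and angle between the x axis of drive and the x axis of lens, either way round below 0.2 rad and angle between each of drive, blank's own z axis and vertical below 0.2 rad and x of lens in the frame of drive above 0.09 m and contact force between the fingers and drive above 1 N and contact force between drive and dock below 0.1 N and contact force between drive and cam_stand below 0.1 N and linear speed of drive below 0.03 m/s and angular speed of drive below 0.2 rad/s and value of joint lever above 1.1 rad and horizontal distance between blank and dock below 0.06 m and height (world z) of blank below 0.014 m); the arm keeps its last pose, push and grip.
It fails at once if the webcam or its stand is touched (contact force between cam_stand and the arm above 1 N or contact force between cam_stand and the fingers above 1 N or contact force between cam_stand and drive above 1 N).
It fails at once if the blank or a bystander is displaced by more than 30 mm (distance of any of blank, screwdriver, screw_jar, mouse, mug, stapler, candle_jar from where it was at the start of the episode above 0.03 m).
It also fails if it takes over 51 s, if anything falls off the work surface, if the arm or the gripper's body presses on something with over 40 N, if the wrist force passes 120 N, or if a joint passes its speed limit or range.

### The arm

A 6-joint arm with a two-finger parallel gripper is mounted at the origin on the work surface. World frame = base frame: x ahead of the robot, y to its left, z up, the work surface at z = 0. Lengths are in m, angles in rad, forces in N, time in s.
With the tool pointing down it reaches from about 0.25 to 0.725 m from the base axis. Payload 4 kg.
Tool frame: the origin (TCP) lies on the centre line of the jaws, within the pads' length; the fingertips stand ahead of it and the grasp point (between the pads) lies 3 mm ahead of it (bot.tcp_to_tips is the z of the fingertips in the tool frame, in m); z points along the fingers, y is the line along which they close (so a half turn about z gives the same grasp; the last joint's range is limited). The gripper opens to 85 mm and grips with 20 to 120 N. Pads are 22 mm wide; open, the fingers measure 114 mm over their backs; the gripper's body (76 mm by 85 mm) begins 54 mm behind the grasp point. The pads swing forward as they close: fully open they stand 13 mm farther back than shut.
Start: joints at [1.122, 0.241, 0.005, 1.335, 0, 1.571], TCP at [0.217, 0.45, 0.253] pointing down, gripper open.
Joint ranges: [-2.72, 2.72], [-1.05, 1.87], [-1.09, 1.28], [-1.99, 2.15], [-1.42, 1.44], [-3.14, 3.14]. Speed limits (rad/s): [2.79, 2.79, 3.14, 3.14, 3.14, 3.14].

### API

Orientations are given as a unit quaternion [x, y, z, w].
In Python, from workcell import telemetry, camera, camera_params, ticket, boxes_of, cut_out, spot_point, bot gives the robot as it stands.
- The arm moves only by the shell command python3 -m creep 'ROWS'. ROWS is text: rows parted by semicolons, each of 5 numbers parted by spaces: the opening, from 0 (shut) to 1 (fully open), then the shift along the tool's x, y, z in units of 150 mm (1.0 is 150 mm), then the turn about the tool's z in units of 180 degrees (1.0 is 180 degrees). In form: claw x y z turn; .... A call has 1 to 12 rows; each row is the pose to reach, as a shift and turn from the pose commanded when the call began, along the tool's axes at that moment, turning the shorter way round; what a row does not reach only later rows make up. A row lasts 1/8 s, in which the tool goes at most 62.5 mm and 10.7 degrees, less where a joint would pass 70% of its speed; a pose out of reach is approached as far as the arm can. A call with a number of a shift or a turn outside -1 to 1 is refused whole. A call with a gripper value outside its range is refused whole. The fingers move at their own pace and stop on an object; the grip force is fixed at half the most. Time passes only in rows, so rows that repeat a pose let the fingers close. It gives the time, the measured TCP pose, the force, the opening and the grip force at its end, in the units of the state.
- telemetry.get_obs(): the state, without advancing time (a new reading comes with each control period).
- camera(name): name is "scene" or "top" or "wrist"; returns the picture (400x640x3 uint8, red, green, blue); there is no depth.
- camera_params(name): a dict with "camera_matrix" (3x3 intrinsics, pixels), "k1" (the pictures are not rectified: a ray, as slopes to the right and down, at radius r is drawn at 1 + k1 r^2 times it, then the intrinsics apply), "eye" and "attitude" of the camera in the world. Camera axes: x right, y down, z forward; pixel columns grow to the right and rows downward; lengths in m; the calibration is good to about 2 mm. A picture is of the moment at which its call begins: read the wrist's pose just before it. camera_params takes no time and is no camera call; for the wrist camera it gives the pose at the moment of the call.
- ticket.job_done(): hands the job in; it is judged then, once.
Trained networks look in the newest picture that a camera, given by its name, has taken for a name from the list of things; names that differ only in an ending like _2 or _b are one class to them, and where a whole thing is asked for, a point or a joint stands for the part that bears it (a point fixed in the world has none). Each returns a list of dicts, best first, with "conf" (0 to 1); they miss things now and then, are a little off and sometimes report something else, mostly with a low value. They report only what shows in the picture. A call takes as long as a camera call.
- boxes_of(thing, camera): "at" ([x, y, z] in m, in world coordinates, good to about 4 mm: the middle of the surface that is visible of it).
- cut_out(thing, camera): "pixels" (400x640 bool, what is visible of it).
- spot_point(thing, camera): "at" ([x, y, z] in m, in world coordinates, good to about 4 mm: a listed point, or the origin of a listed thing).
The state is a dict: "clock": time; "joint_pos": joint angles; "joint_vel": joint speeds; "tau": joint torques, N m; "eef_pos": TCP position; "tool_rot": TCP orientation; "ft_force": force on the tool from outside, world axes, zero at the start; "ft_torque": the same for the moment, N m; "grip_width": finger opening in m; "grasp_force": force on a finger pad.
Only numpy, scipy, OpenCV 4.12 (cv2) and the standard library are available. Lean on these libraries where they do the work, as an engineer would, in place of code of your own. Each camera call takes 0.05 s, during which the arm holds its last target. There are 200 camera calls.

## Working session

There is one attempt and no reset: what is moved stays moved. The work goes in short steps, Python scripts to look and compute and a shell command to move; the robot and the scene stay as the last step left them, time stands still between calls to the robot, and variables do not carry over. Pictures are saved under pics/ and viewed, at most 10 in all, crops included, and the job is handed in when it is done.

```bash
mkdir -p pics; ls
python3 - <<'E'
from workcell import *
import cv2,numpy as np
o=telemetry.get_obs(); print(o['clock'],o['eef_pos'],o['tool_rot'],bot.tcp_to_tips)
ims=[camera(c) for c in('scene','top')]
cv2.imwrite('pics/a.png',cv2.cvtColor(cv2.resize(np.vstack(ims),(480,600)),cv2.COLOR_RGB2BGR))
for c in('scene','top'):
  for t in('dock','bar_edge','lever_tip','lever_hinge','drive','drive_center','blank','lens','cam_stand'):
    print(c,t,[(np.round(d['at'],4).tolist(),round(d['conf'],2)) for d in spot_point(t,c)[:2]])
E
```

```text
pics
0.0 [0.21668699 0.44996353 0.25241046] [ 2.22512139e-01  9.74929362e-01 -1.01567333e-03 -2.34477765e-04] 0.022
scene dock [([0.5082, 0.1022, 0.0002], 0.55)]
scene bar_edge [([0.5058, 0.1384, 0.0883], 0.72)]
scene lever_tip [([0.4671, 0.2407, 0.1404], 0.62)]
scene lever_hinge [([0.5037, 0.2412, 0.0779], 0.62), ([0.4676, 0.1013, 0.0103], 0.21)]
scene drive [([0.4707, 0.1003, 0.013], 0.61)]
scene drive_center [([0.4691, 0.1009, 0.0434], 0.72), ([0.5276, -0.3213, 0.1903], 0.31)]
scene blank [([0.536, 0.0997, 0.0086], 0.81)]
scene lens [([0.5235, -0.3236, 0.1907], 0.92)]
scene cam_stand [([0.52, -0.3602, 0.0018], 0.86)]
top dock [([0.4995, 0.1049, 0.0008], 0.8)]
top bar_edge [([0.5026, 0.1369, 0.0851], 0.53)]
top lever_tip [([0.4737, 0.2402, 0.1417], 0.52)]
top lever_hinge [([0.5044, 0.2391, 0.0763], 0.89)]
top drive [([0.4705, 0.1, 0.046], 0.68), ([0.4704, 0.1044, 0.0071], 0.39)]
top drive_center [([0.4691, 0.1016, 0.045], 0.4)]
top blank [([0.5395, 0.1037, 0.011], 0.44)]
top lens [([0.5208, -0.3217, 0.1873], 0.6), ([0.5385, 0.1015, 0.01], 0.25)]
top cam_stand [([0.5198, -0.3598, -0.0014], 0.93)]
```

View pics/a.png

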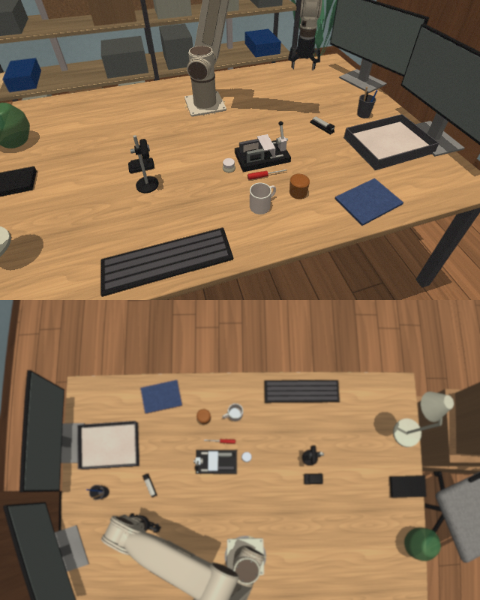

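The scene view shows the dock with the lever leaning toward the robot (about 282,130 in the scene half) and the webcam on its stand at about (142,165). The drive is in the -x bay, the dock yaw is about 0, and the lens looks along roughly +y. The networks' heights match the text.

```bash
cat > h.py <<'E'
from workcell import *
import numpy as np, cv2
from scipy.spatial.transform import Rotation as R
def row(p,yang=None,start=None):
    """shift (x150mm) and turn (x180deg) to world TCP p with tool y at world angle yang (deg), from start pos/rot"""
    o=telemetry.get_obs(); r=R.from_quat(o['tool_rot']); m=r.as_matrix()
    ya=np.degrees(np.arctan2(m[1,1],m[0,1]))
    t=0 if yang is None else -((yang-ya+180)%360-180)/180
    print(np.round(m.T@(np.array(p)-o['eef_pos'])/.15,4),'turn',round(t,4),'| yang',round(ya,2),o['eef_pos'].round(4) if hasattr(o['eef_pos'],'round') else o['eef_pos'])
E
python3 - <<'E'
from h import *
row([.425,.24,.20],180); row([.425,.24,.144],180)
p=camera_params('wrist');o=telemetry.get_obs();r=R.from_quat(o['tool_rot'])
print(r.inv().apply(np.array(p['eye'])-o['eef_pos']),p['attitude'])
E
```

```text
[-1.8586 -0.6625  0.3554] turn -0.6429 | yang 64.29 [0.2169 0.4505 0.2533]
[-1.8586 -0.6625  0.7288] turn -0.6429 | yang 64.29 [0.2169 0.4505 0.2533]
[ 0.06563884 -0.00104637 -0.12173329] [0.83891143 0.52769047 0.07071404 0.11300404]
```

```bash
python3 -m creep '0 -0.93 -0.33 0.18 -0.32;0 -0.93 -0.33 0.18 -0.32;0 -0.93 -0.33 0.18 -0.32;0 -0.93 -0.33 0.18 -0.32;0 -0.93 -0.33 0.18 -0.32;0 -0.93 -0.33 0.18 -0.32;0 -0.93 -0.33 0.18 -0.32'
python3 - <<'E'
from h import *
row([.40,.22,.22],180);row([.425,.24,.20],180)
E
```

```text
clock: 1.88
eef_pos: [0.3212, 0.3453, 0.2263]
tool_rot: [-0.274, 0.962, 0.0, 0.0]
ft_force: [-0.1, -1.0, 0.2]
grip_width: -0.0001
grasp_force: 0.0
[-0.0062 -0.987   0.0423] turn -0.3233 | yang 121.8 [0.3212 0.3453 0.2263]
[-0.2181 -0.9615  0.1756] turn -0.3233 | yang 121.8 [0.3212 0.3453 0.2263]
```

```bash
python3 -m creep '0 -0.218 -0.9615 0.175 -0.323;0 -0.218 -0.9615 0.175 -0.323;0 -0.218 -0.9615 0.175 -0.323;0 -0.218 -0.9615 0.175 -0.323;0 -0.218 -0.9615 0.175 -0.323;0 -0.218 -0.9615 0.175 -0.323;0 -0.218 -0.9615 0.175 -0.323'
python3 - <<'E'
from h import *
im=camera('wrist'); cv2.imwrite('pics/b.png',cv2.cvtColor(im,cv2.COLOR_RGB2BGR))
for c in ('wrist','top'):
  for t in('dock','bar_edge','lever_tip','lever_hinge','drive_center','blank'):
    if c=='top': camera('top') if t=='dock' else 0
    print(c,t,[(np.round(d['at'],4).tolist(),round(d['conf'],2)) for d in spot_point(t,c)[:2]])
row([.425,.24,.144],180)
E
```

```text
clock: 2.75
eef_pos: [0.4251, 0.2402, 0.2001]
tool_rot: [-0.706, 0.708, 0.0, -0.0]
ft_force: [-0.5, -0.2, -0.3]
grip_width: 0.0003
grasp_force: 0.0
wrist dock [([0.538, 0.0983, 0.0065], 0.72), ([0.5025, 0.1015, -0.0023], 0.6)]
wrist bar_edge [([0.5082, 0.1354, 0.0918], 0.94)]
wrist lever_tip [([0.4699, 0.2373, 0.1457], 0.6)]
wrist lever_hinge [([0.5017, 0.2372, 0.0756], 0.56)]
wrist drive_center [([0.4711, 0.0994, 0.0398], 0.81)]
wrist blank [([0.5358, 0.0978, 0.0083], 0.67)]
top dock [([0.5008, 0.1031, 0.0029], 0.88)]
top bar_edge [([0.5037, 0.1372, 0.0853], 0.85)]
top lever_tip [([0.4701, 0.2398, 0.1412], 0.51)]
top lever_hinge [([0.5012, 0.2378, 0.0751], 0.82)]
top drive_center [([0.4712, 0.1013, 0.048], 0.55)]
top blank [([0.5395, 0.1008, 0.0098], 0.51)]
[0.0012 0.0006 0.3738] turn 0.0001 | yang -179.98 [0.4251 0.2402 0.2001]
```

View pics/b.png

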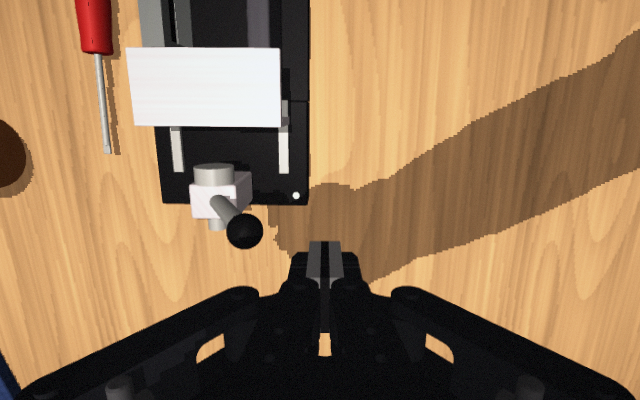

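The wrist view shows the knob at about (245,231), left of the pillar at (220,195). The bar at (205,85) covers the +y ends of the drives, and the dock edges are vertical in the image (yaw about 0). Next I lower the tool and push toward +x (tool -y).

```bash
python3 -m creep '0 0 0 0.2 0;0 0 0 0.374 0;0 0 0 0.374 0;0 0 -0.1 0.374 0;0 0 -0.2 0.374 0;0 0 -0.27 0.374 0;0 0 -0.34 0.374 0;0 0 -0.41 0.374 0;0 0 -0.48 0.374 0;0 0 -0.55 0.374 0;0 0 -0.6 0.374 0;0 0 -0.6 0.374 0'
python3 - <<'E'
from h import *
camera('top');camera('scene')
for c in ('top','scene'): print([(np.round(d['at'],4).tolist(),round(d['conf'],2)) for t in ('lever_tip','bar_edge') for d in spot_point(t,c)[:1]])
E
```

```text
clock: 4.95
eef_pos: [0.516, 0.2402, 0.1438]
tool_rot: [0.707, -0.707, 0.0, -0.0]
ft_force: [-0.6, 0.0, -1.2]
grip_width: -0.0
grasp_force: 0.1
[([0.469, 0.1028, 0.0449], 0.49), ([0.507, 0.1565, 0.0863], 0.56)]
[([0.54, 0.2368, 0.1364], 0.68), ([0.5068, 0.1604, 0.0847], 0.96)]
```

```bash
python3 -m creep '0 0 -0.03 0 0;0 0 -0.06 0 0;0 0 -0.06 0 0'; python3 -m creep '0 0 -0.03 0 0;0 0 -0.05 0 0;0 0 -0.05 0 0'
```

```text
clock: 5.62
eef_pos: [0.5243, 0.2402, 0.1438]
tool_rot: [0.707, -0.707, -0.0, 0.0]
ft_force: [-3.3, 0.6, 0.3]
grip_width: 0.0001
grasp_force: 0.6
clock: 6.0
eef_pos: [0.5292, 0.2401, 0.1435]
tool_rot: [0.707, -0.707, -0.002, 0.002]
ft_force: [-8.2, -0.5, 2.8]
grip_width: -0.0006
grasp_force: 4.3
```

Force at the stop: 8 N. I back off, rise, and move above the drive.

```bash
python3 -m creep '0 0 0.1 0 0;0 0 0.1 -0.3 0;0 0 0.2 -0.5 0;0.55 0.4 0.39 -0.5 0;0.55 0.8 0.39 -0.5 0;0.55 0.93 0.39 -0.5 0;0.55 0.93 0.39 -0.5 0;0.55 0.93 0.39 -0.5 0'
python3 - <<'E'
from h import *
im=camera('wrist'); cv2.imwrite('pics/c.png',cv2.cvtColor(im,cv2.COLOR_RGB2BGR));camera('top');camera('scene')
for c in ('wrist','top','scene'):
  for t in('bar_edge','lever_tip','drive_center','drive','blank','lens','cam_stand'):
    print(c,t,[(np.round(d['at'],4).tolist(),round(d['conf'],2)) for d in spot_point(t,c)[:1]])
print([(d['at'],d['conf']) for c in('wrist','top') for d in boxes_of('drive',c)[:1]])
E
```

```text
clock: 7.0
eef_pos: [0.474, 0.1011, 0.2193]
tool_rot: [0.707, -0.707, 0.0, -0.001]
ft_force: [-0.1, -0.2, 0.4]
grip_width: 0.0473
grasp_force: 0.0
wrist bar_edge [([0.5082, 0.162, 0.0948], 0.7)]
wrist lever_tip []
wrist drive_center [([0.4711, 0.1015, 0.0384], 0.76)]
wrist drive [([0.4661, 0.1016, 0.0051], 0.72)]
wrist blank [([0.5421, 0.1015, 0.0075], 0.83)]
wrist lens [([0.5381, 0.0999, 0.0075], 0.17)]
wrist cam_stand [([0.7631, 0.041, -0.0024], 0.45)]
top bar_edge [([0.5024, 0.1626, 0.0833], 0.52)]
top lever_tip [([0.5545, 0.2375, 0.1355], 0.45)]
top drive_center [([0.5276, -0.018, -0.0046], 0.68)]
top drive []
top blank [([0.6176, 0.1254, 0.0], 0.45)]
top lens [([0.5202, -0.3206, 0.192], 0.63)]
top cam_stand [([0.5214, -0.36, 0.0024], 0.95)]
scene bar_edge [([0.5049, 0.1608, 0.0859], 0.73)]
scene lever_tip [([0.5349, 0.0988, 0.0054], 0.6)]
scene drive_center [([0.467, 0.0995, 0.0447], 0.78)]
scene drive [([0.4691, 0.1044, 0.0106], 0.91)]
scene blank [([0.5362, 0.0984, 0.0096], 0.58)]
scene lens [([0.5245, -0.3247, 0.1905], 0.92)]
scene cam_stand [([0.5193, -0.3582, 0.002], 0.68)]
[([0.467, 0.0954, 0.0794], 0.87)]
```

View pics/c.png

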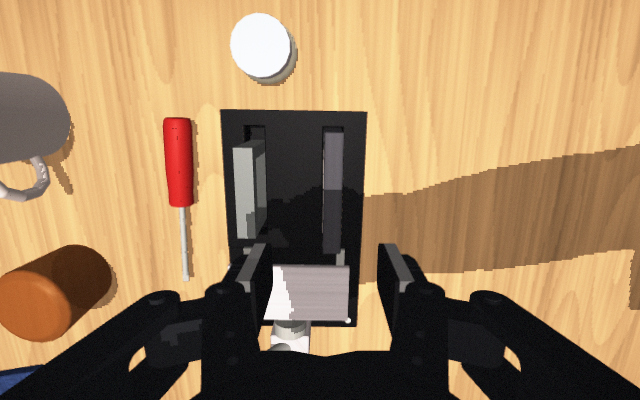

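The bar is clear of the drive: the drive's full top shows at columns 323–343, rows 131–253, with the blank on the left at (250,190). I check the ends by back-projecting.

```bash
cat >> h.py <<'E'
def back(c,px,z):
    p=camera_params(c);K=np.array(p['camera_matrix']);A=np.array(p['attitude'])
    Rm=A if A.shape==(3,3) else R.from_quat(A).as_matrix()
    u=cv2.undistortPoints(np.array([px],float).reshape(-1,1,2),K,np.array([p['k1'],0,0,0,0.])).reshape(-1,2)
    d=np.c_[u,np.ones(len(u))]@Rm.T; e=np.array(p['eye'])
    return e+d*((z-e[2])/d[:,2])[:,None]
E
python3 - <<'E'
from h import *
print(back('wrist',[(324,132),(343,132),(323,253),(341,253)],.078).round(4))
print(back('wrist',[(222,110),(367,112),(356,326)],.030).round(4))
row([.47,.1,.061],180)
E
```

```text
[[0.474  0.05   0.078 ]
 [0.4596 0.0499 0.078 ]
 [0.4747 0.1489 0.078 ]
 [0.4597 0.1489 0.078 ]]
[[0.5642 0.034  0.03  ]
 [0.4361 0.0357 0.03  ]
 [0.4402 0.2533 0.03  ]]
[0.0046 0.0211 1.0531] turn 0.0001 | yang -179.98 [0.4732 0.1007 0.219 ]
```

```bash
python3 -m creep '0.55 0.008 0.035 0.3 0;0.55 0.008 0.035 0.6 0;0.55 0.008 0.035 0.85 0;0.55 0.008 0.035 1 0;0.55 0.008 0.035 1 0'; python3 -m creep '0.55 0 0 0.055 0;0.55 0 0 0.055 0;0 0 0 0.055 0;0 0 0 0.055 0;0 0 0 0.055 0;0 0 0 0.055 0;0 0 0 0.055 0;0 0 0 0.055 0'
```

```text
clock: 8.93
eef_pos: [0.4663, 0.0991, 0.0673]
tool_rot: [0.707, -0.707, -0.001, 0.002]
ft_force: [0.0, -0.1, 0.5]
grip_width: 0.0469
grasp_force: 0.0
clock: 9.93
eef_pos: [0.4686, 0.0996, 0.0614]
tool_rot: [0.707, -0.707, 0.001, -0.001]
ft_force: [0.9, -0.0, 5.7]
grip_width: 0.0142
grasp_force: 59.3
```

```bash
python3 -m creep '0 0 0 -0.05 0;0 0 0 -0.1 0;0 0 0 -0.15 0;0 0 0 -0.25 0;0 0 0 -0.4 0;0 0 0 -0.6 0;0 0 0 -0.8 0;0 0 0 -1 0;0 0 0 -1 0;0 0 0 -1 0'
python3 - <<'E'
from h import *
im=camera('wrist'); cv2.imwrite('pics/d.png',cv2.cvtColor(im,cv2.COLOR_RGB2BGR));camera('scene')
for c in ('wrist','scene'):
  for t in('drive_center','lens'):
    print(c,t,[(np.round(d['at'],4).tolist(),round(d['conf'],2)) for d in spot_point(t,c)[:1]])
E
```

```text
clock: 11.18
eef_pos: [0.4672, 0.0994, 0.2099]
tool_rot: [0.707, -0.707, -0.0, 0.001]
ft_force: [-0.1, -0.1, -1.1]
grip_width: 0.0143
grasp_force: 58.7
wrist drive_center []
wrist lens []
scene drive_center [([0.465, 0.1007, 0.19], 0.69)]
scene lens [([0.5197, -0.3214, 0.1935], 0.68)]
```

View pics/d.png

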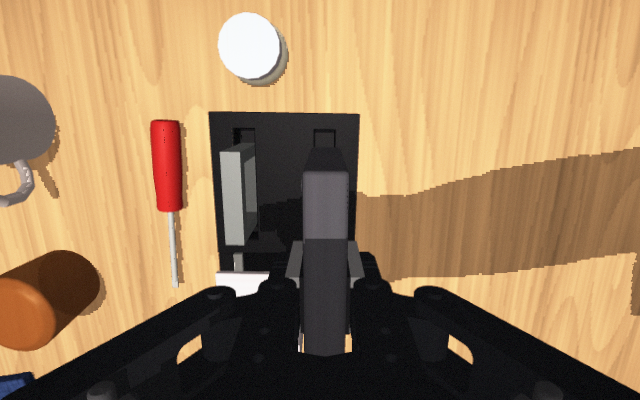

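The drive (columns 303–348, rows 150–350) is held straight between the fingers, and the blank is still in its bay. I move partway to the webcam, high, to measure the lens direction.

```bash
python3 -m creep '0 0.2 -0.1 -0.2 0;0 0.5 -0.2 -0.4 0;0 0.8 -0.35 -0.6 0;0 1 -0.35 -0.6 0;0 1 -0.35 -0.6 0;0 1 -0.35 -0.6 0'
python3 - <<'E'
from h import *
im=camera('wrist'); cv2.imwrite('pics/e.png',cv2.cvtColor(im,cv2.COLOR_RGB2BGR))
t=camera('top'); print(telemetry.get_obs()['eef_pos'])
for c in ('wrist','top'):
  for n in('lens','cam_stand'):
    print(c,n,[(np.round(d['at'],4).tolist(),round(d['conf'],2)) for d in spot_point(n,c)[:1]])
u=[] 
K=np.array(camera_params('top')['camera_matrix'])
cv2.imwrite('pics/f.png',cv2.cvtColor(cv2.resize(t[150:270,360:480],(600,600),interpolation=cv2.INTER_CUBIC),cv2.COLOR_RGB2BGR))
E
```

```text
clock: 12.22
eef_pos: [0.5201, -0.0502, 0.3]
tool_rot: [0.707, -0.707, -0.001, 0.0]
ft_force: [-0.4, 0.8, -1.6]
grip_width: 0.0145
grasp_force: 59.0
[ 0.52016053 -0.04957883  0.30022175]
wrist lens [([0.7449, 0.2081, 0.001], 0.62)]
wrist cam_stand []
top lens [([0.7612, 0.0405, -0.0004], 0.57)]
top cam_stand [([0.5187, -0.3587, 0.0016], 0.64)]
```

View pics/e.png

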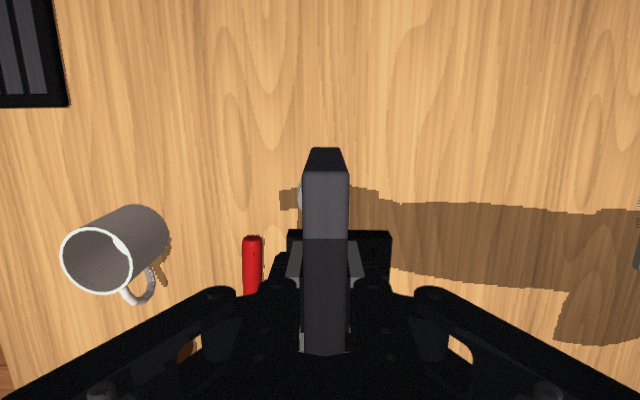

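View pics/f.png

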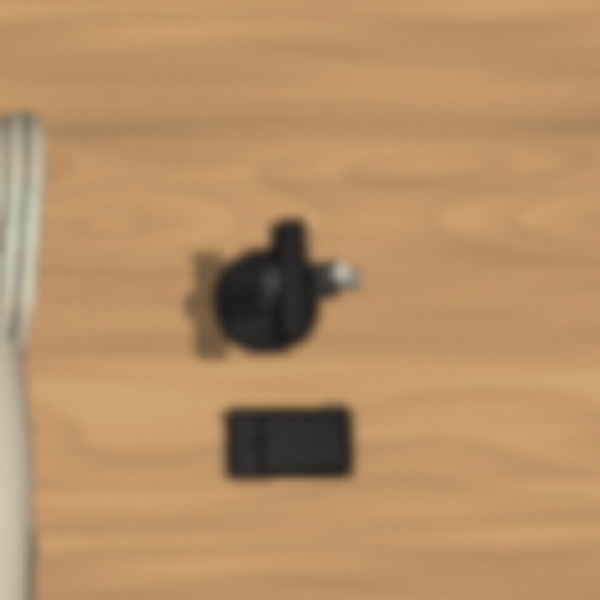

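The wrist view doesn't reach the webcam yet. The top crop shows its housing (290,220)–(292,330) parallel to world x and the lens side on the left (+y), so lens yaw is about 0 within 0.05 rad. I go on with that: target centre (0.5215, -0.1725, 0.191), turn +90°.

Run:
```python
from h import *
print(back('top',[(360+305/5,150+225/5),(360+308/5,150+330/5)],.205).round(4))
row([.5215,-.1725,.2094],90)
```

```text
[[ 0.5551 -0.3474  0.205 ]
 [ 0.4786 -0.3465  0.205 ]]
[ 0.8188 -0.0059  0.6081] turn 0.5006 | yang -179.89 [ 0.5204 -0.0497  0.3006]
```

```bash
python3 -m creep '0 0 0 0.1 0.06;0 0 0 0.2 0.12;0 0 0 0.3 0.18;0.1 0.1 0 0.4 0.24;0 0.2 0 0.5 0.3;0 0.35 0 0.6 0.36;0 0.5 0 0.608 0.42;0 0.65 0 0.608 0.48;0 0.75 0 0.608 0.5;0 0.819 -0.006 0.608 0.5;0 0.819 -0.006 0.608 0.5;0 0.819 -0.006 0.608 0.5' | head -0; echo skip
```

```text
skipException ignored on flushing sys.stdout:
BrokenPipeError: [Errno 32] Broken pipe
```

That call had a typo: claw 0.1 in row 4, still tighter than the drive. The pipe hid its result, so I check the state now.

Run:
```python
from h import *
o=telemetry.get_obs(); print(o['clock'],o['grip_width'],o['grasp_force'],np.round(o['ft_force'],1))
row([.5215,-.1725,.2094],90)
s=camera('scene'); w=camera('wrist')
for c in ('scene','wrist'):
  for n in('lens','cam_stand','drive_center','blank','lever_tip'):
    print(c,n,[(np.round(d['at'],4).tolist(),round(d['conf'],2)) for d in spot_point(n,c)[:1]])
cv2.imwrite('pics/g.png',cv2.cvtColor(np.vstack([cv2.resize(s[150:270,140:420],(640,274)),cv2.resize(w,(480,300))[:, :].copy() if 0 else cv2.resize(w,(640,320))]),cv2.COLOR_RGB2BGR))
```

```text
14.025 0.014233163288141462 58.88979971408844 [-0.1  0.8 -0.4]
[-0.0005  0.0017  0.0005] turn 0.0005 | yang 90.09 [ 0.5214 -0.1728  0.2095]
scene lens [([0.5255, -0.3229, 0.1905], 0.82)]
scene cam_stand [([0.5183, -0.3632, 0.0011], 0.63)]
scene drive_center [([0.526, -0.1758, 0.1914], 0.74)]
scene blank [([0.5348, 0.1009, 0.0099], 0.59)]
scene lever_tip [([0.552, 0.2339, 0.1331], 0.46)]
wrist lens [([0.5182, -0.3229, 0.1913], 0.95)]
wrist cam_stand [([0.5229, -0.3591, -0.0002], 0.75)]
wrist drive_center []
wrist blank [([0.5396, 0.0991, 0.0075], 0.83)]
wrist lever_tip []
```

View pics/g.png

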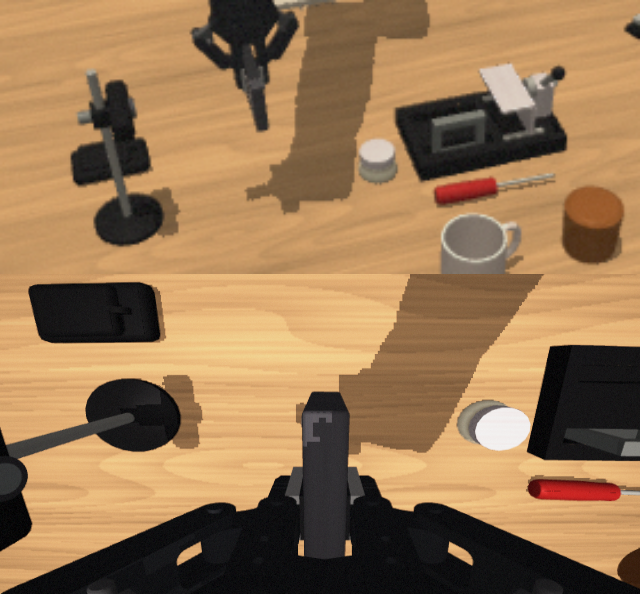

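The drive is upright at (255,100) in the scene half, before the webcam at (118,108). The lever leans over, and the blank is in its bay at (460,130). The lens measures (0.522, -0.323, 0.191), so the pose fits. I settle and hand in.

```bash
python3 -m creep '0 0 0 0 0;0 0 0 0 0;0 0 0 0 0;0 0 0 0 0' && python3 -c "
from workcell import ticket
print(ticket.job_done())"
```

```text
clock: 15.12
eef_pos: [0.5214, -0.1734, 0.2095]
tool_rot: [-0.0, 1.0, 0.0, 0.0]
ft_force: [-0.9, 0.4, -1.3]
grip_width: 0.0145
grasp_force: 58.9
the job is handed in; nothing more can be done
None
```

I handed the job in at about 15 s of the 51 s limit: the lever is flipped to its stop and the long drive is held still, upright, about 15 cm in front of the lens with its label toward it; the verdict did not come back to me.

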